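Seat the platter of the revolving ring display on its drive key

TASK

The wooden platter of the revolving ring display was put back askew after dusting and is riding on top of the base's drive key. Push it round with a fingertip until the notch in its rim stands over the key, then press it down until it is fully home on the base. Do not pick up or lift the platter, and leave the shop's other things where they stand.

Things in the scene. Friction and masses are not known exactly. Their poses are not given: they have to be found in the camera images.
- key (a point): drive key of the display's round black base (236 mm across, flat top 32 mm above the table, immovable): a steel bar lying radially on the base's rim, 10 mm wide, 9 mm high, round-topped, from 79 to 112 mm from the axis, so its outer 22 mm show beyond the platter. This point is on the key's top, 90 mm from the axis; x axis points to the display's axis
- notch (a point): the only notch in the platter's rim: open to the rim, 18 mm deep radially, 13 mm wide at its bottom, 17 mm at the mouth. The platter is a light wood disc, 180 x 12 mm, on the base's central spindle; it turns without end and stays where left (0.07 N m friction). This point is on the notch's centre line, level with the platter's upper face, 81 mm from the axis; x points to the axis
- hub_top (a point): centre of the flat top (28 mm across) of the brass hub cap at the middle of the platter, on the display's vertical axis; it stands 8 mm above the platter's upper face and goes down with the platter but does not turn. At the start this point is 61 mm above the table, seated 52 mm
- hub (a joint): how far platter and hub have gone down the spindle, m: 0 at the start (platter resting on the key), 0.009 fully home on the base, negative when lifted. It grips the spindle: it does not drop of itself, needs a push of 3 to 5 N anywhere on hub or platter (some 20 N to lift), and stays down. It goes down only while the notch is over the key, within about 3 degrees; the key's round top centres it
- platter (a joint): turn of the platter on the base, rad, counter-clockwise seen from above, any start between 0.7 and 5.58: 0 or 2 pi when the notch is over the key. It may be turned either way without end
- cone1 (a point): tip of one of the four dark wood ring cones fixed on the platter: upright, 45 mm tall, 22 mm across low down, 8 mm near the tip, 60 mm from the axis; tip 98.5 mm, platter's upper face 53 mm above the table at the start. This one stands 225 degrees counter-clockwise (seen from above) from the notch. Any cone can be pushed from the side by shut fingers; about 60 mm clear between neighbours
- cone2 (a point): tip of the ring cone 315 degrees counter-clockwise from the notch; like cone1
- cone3 (a point): tip of the ring cone 45 degrees counter-clockwise from the notch; like cone1
- cone4 (a point): tip of the ring cone 135 degrees counter-clockwise from the notch; like cone1
- dish: round glass trinket dish, 93 mm across, 20 mm high, loose, origin at the centre of its underside; a bystander
- tin: blue-sided candle tin, 64 mm across, 45 mm high, loose, origin at the centre of its underside; a bystander
- mug: cream mug, 78 mm across, 84 mm high, loose, origin at the centre of its underside; a bystander
- soap: wrapped soap bar, 52 x 78 x 26 mm, loose, origin at the centre of its underside; a bystander
- near_tin: red-sided candle tin, same size, loose, close beside the display's base; a bystander

How it is judged:
At the end, for the whole second after the job is handed in: the notch straddles the key (notch point within 12.5 mm of the key point seen from above; 9 mm when exactly aligned), the platter has gone down at least 7.5 of its 9 mm, it is at rest, and the dish, both tins, mug and soap stand within 25 mm of where they stood (value of joint hub above 0.0075 m and horizontal distance between notch and key below 0.0125 m and velocity of joint hub between -0.005 and 0.005 m/s and velocity of joint platter between -0.05 and 0.05 rad/s and distance of each of dish, tin, mug, soap, near_tin from where it was at the start of the episode below 0.025 m); the robot touches nothing.
It fails at once if the platter is lifted more than 3 mm (value of joint hub below -0.003 m).
It fails at once if a loose neighbour (dish, one of the two tins, mug or soap) is moved more than 25 mm (distance of any of dish, tin, mug, soap, near_tin from where it was at the start of the episode above 0.025 m).
It also fails if it takes over 48 s, if anything falls off the work surface, if the arm or the gripper's body presses on something with over 40 N, if the wrist force passes 120 N, or if a joint passes its speed limit or range.

ROBOT

A 6-joint arm with a two-finger parallel gripper is mounted at the origin on a cart in front of the work surface, level with it; the furniture and walls round the work are solid. World frame = base frame: x ahead of the robot, y to its left, z up, the work surface at z = 0. Lengths are in m, angles in rad, forces in N, time in s.
With the tool pointing down it reaches from about 0.375 to 0.9 m from the base axis. Payload 3.1 kg.
Tool frame: the origin (TCP) lies midway between the tips of the shut fingers; the grasp point (between the pads) lies 19 mm behind it (manip.hold_point_z is the distance from the TCP to the grasp point, in m); x points along the fingers, y is the direction in which the jaws open and shut, and the axes are right-handed (so a half turn about x gives the same grasp; the last joint's range is limited). The gripper opens to 85 mm and grips with 20 to 120 N. Pads are 22 mm wide; open, the fingers measure 114 mm over their backs; the gripper's body (76 mm by 85 mm) begins 54 mm behind the grasp point. The pads swing forward as they close: fully open they stand 13 mm farther back than shut.
Start: joints at [1.169, 0.527, 1.433, -0, 1.181, -0.178], TCP at [0.139, 0.609, 0.231] pointing down, gripper open.
Joint ranges: [-3.08, 3.08], [-0.75, 2.2], [0.22, 2.44], [-1.43, 4.57], [0, 2.65], [-2.85, 2.85]. Speed limits (rad/s): [2.79, 2.79, 3.14, 3.14, 3.14, 3.14].

INTERFACE

Orientations are given as a unit quaternion [x, y, z, w].
In Python, from station import manip, snapshot gives the robot as it stands.
- The arm moves only by the tool play_rows, never from a script. Its argument "series" is a list of rows, each a list of 4 numbers: the shift along the tool's x, y, z in m, then the turn about the tool's x in degrees. In form: [[tx, ty, tz, spin], ...]. A call has 1 to 20 rows; each row is the pose to reach, as a shift and turn from the pose measured when the call began, along the tool's axes at that moment; what a row does not reach only later rows make up. A row lasts 1/10 s, in which the tool goes at most 50 mm and 8.59 degrees, less where a joint would pass 70% of its speed; a pose out of reach is approached as far as the arm can. A call with a gripper value outside its range is refused whole. "claw" is the opening in per cent of the stroke, from 0 (shut) to 100 (fully open), set as the call begins (left out, the last holds). The fingers move at their own pace and stop on an object; "force" is the grip in N (left out, the last holds). Time passes only in rows, so rows that repeat a pose let the fingers close. It gives the time, the measured TCP pose, the force and the opening at its end, in the units of the state.
- manip.sense(): the state, without advancing time (a new reading comes with each control period).
- snapshot(name): name is "scene" or "top" or "wrist"; returns a dict with "image" (420x560x3 uint8, blue, green, red), "depth" (420x560 float32, m along the optical axis (not along the pixel's ray), 0 where there is no reading), "fov_y" (degrees; the focal length in pixels is half the picture's height over the tangent of half this angle, whatever the lens; pixels are square), "cx", "cy" (the principal point, pixels), "dist" ([k1, k2, p1, p2, k3] as OpenCV has them; the pictures are not rectified), "R" (3x3) and "t" (3): a world point X has camera coordinates R X + t. Camera axes: x right, y down, z forward; pixel columns grow to the right and rows downward; lengths in m; the calibration is good to about 2 mm. A picture is of the moment at which its call begins.
- manip.sign_off(): hands the job in, once; it reports no verdict.
The state is a dict: "t": time; "q": joint angles; "qd": joint speeds; "tau": joint torques, N m; "tcp_pos": TCP position; "tool_rot": TCP orientation; "force": force on the tool from outside, world axes, zero at the start; "ft_torque": the same for the moment, N m; "finger_gap": opening from 0.0 (shut) to 1.0 (fully open).
Only numpy, scipy, OpenCV 4.12 (cv2) and the standard library are available. Lean on these libraries where they do the work, as an engineer would, in place of code of your own. Each camera call takes 0.05 s, during which the arm holds its last target.

## Working session

There is one attempt and no reset: what is moved stays moved. The work goes in short steps, Python scripts to look and compute and a tool call to move; the robot and the scene stay as the last step left them, time stands still between calls to the robot, and variables do not carry over. Pictures are saved under pics/ and viewed, and the job is handed in when it is done.

Besides the shell and the picture viewer there is one more tool, called as name([rows], argument=value, ...), one row to a line, values as JSON. play_rows: Moves the arm, as the interface text tells. Its arguments: {"type":"object","properties":{"series":{"type":"array","items":{"type":"array","items":{"type":"number"}}},"claw":{"type":"number"},"force":{"type":"number"}},"required":["series"]}

```bash
mkdir -p pics
python3 - <<'E'
from station import manip, snapshot
import cv2,pickle
for n in("scene","top"):
    s=snapshot(n); pickle.dump(s,open(n+".pkl","wb")); cv2.imwrite(f"pics/{n}0.png",s["image"]); print(n,s["R"],s["t"],s["fov_y"],s["cx"],s["cy"],s["dist"])
print(manip.sense())
E
```

```text
scene [[ 0.84142514 -0.54036301  0.00339753]
 [-0.26912119 -0.4244971  -0.86450911]
 [ 0.46859098  0.72650535 -0.50260567]] [-0.4663621   0.24703676  0.87161334] 49.075129188011665 283.3888013429165 213.00112833679665 [0.007658 0.       0.       0.       0.      ]
top [[-0.02564132 -0.99920989 -0.03036645]
 [-0.99814191  0.02726987 -0.05448929]
 [ 0.05527433  0.02891284 -0.9980525 ]] [0.0510944  0.57934452 1.29063495] 51.861099060721756 280.9366432116006 213.3432167378118 [0.01899698 0.         0.         0.         0.        ]
{'t': 0.1, 'q': array([ 1.16850428e+00,  5.28368953e-01,  1.43376972e+00,  6.38803771e-06,
        1.18141159e+00, -1.78494726e-01]), 'qd': array([ 0.00130562, -0.00220548, -0.00274669,  0.00163499,  0.00143109,
       -0.00096848]), 'tau': array([-1.87444975e-04, -4.43307710e+01, -1.78585678e+01, -2.75452039e-04,
        3.86266431e-03,  1.95351379e-05]), 'tcp_pos': array([0.13841911, 0.60881994, 0.23043551]), 'tool_rot': array([ 0.07829755,  0.70288419, -0.07962264,  0.70248384]), 'force': array([-0.03477614,  0.12139491, -0.80035008]), 'ft_torque': array([ 0.00215105, -0.03542968, -0.0225787 ]), 'finger_gap': 0.9993929222087595}
```

View pics/scene0.png

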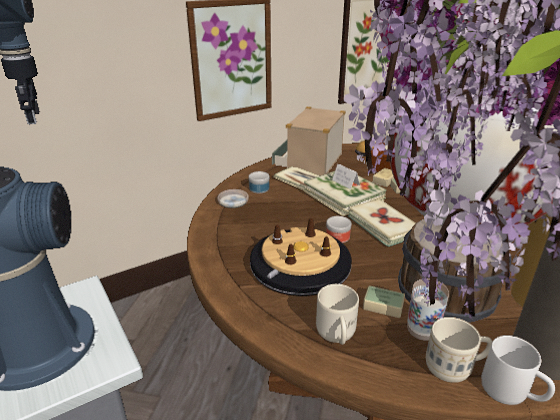

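View pics/top0.png

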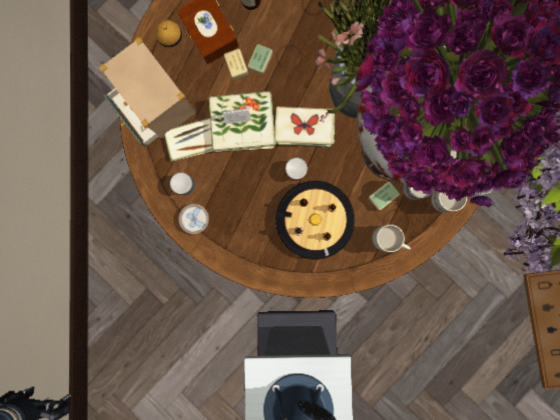

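The scene picture shows the display near (300,255) with the key facing the robot. In the top picture the display is centred at about (315,219), the key is near (325,252), and there is a dark spot near (288,213) that may be the notch. I'll enlarge both.

Run:
```python
import cv2,pickle
s=pickle.load(open("top.pkl","rb"))["image"]
cv2.imwrite("pics/topc.png",cv2.resize(s[170:270,260:370],None,fx=6,fy=6,interpolation=cv2.INTER_CUBIC)[:600])
s=pickle.load(open("scene.pkl","rb"))["image"]
cv2.imwrite("pics/scc.png",cv2.resize(s[200:310,235:365],None,fx=5,fy=5,interpolation=cv2.INTER_CUBIC)[:600])
```

```text
(no output)
```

View pics/topc.png

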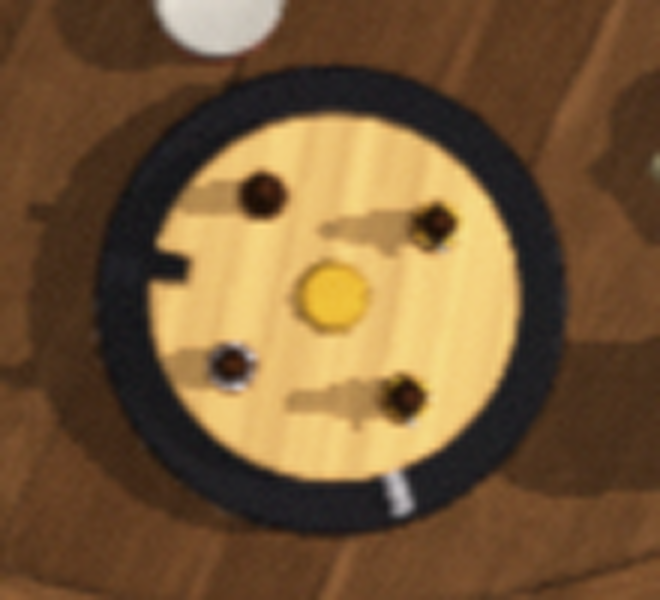

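View pics/scc.png

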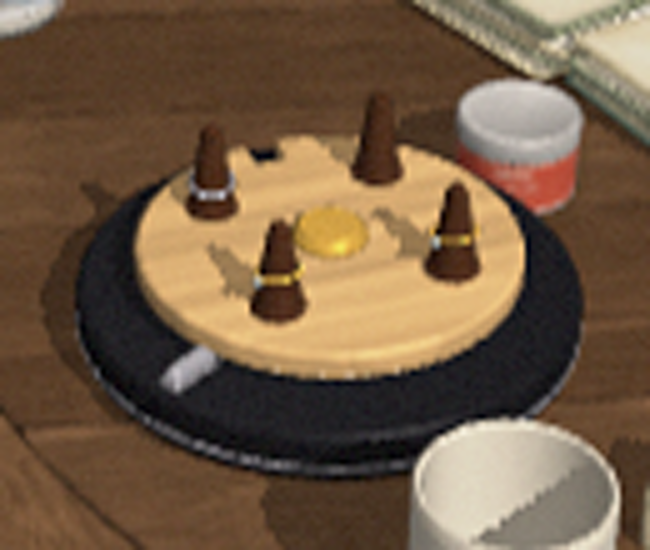

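In the enlarged top crop (×6, offset 260,170):
- The notch is at (173,266).
- The key's visible part runs from (393,473) to (403,514).
- The hub is at (334,297).
- The cone tips are near (264,194), (437,224), (405,397) and (232,366).

Next I'll turn these pixels into positions.

```bash
cat > h.py <<'E'
import numpy as np,cv2
def ray(s,u,v,z):
    f=s["image"].shape[0]/2/np.tan(np.radians(s["fov_y"]/2))
    K=np.array([[f,0,s["cx"]],[0,f,s["cy"]],[0,0,1]])
    p=cv2.undistortPoints(np.array([[[u,v]]],float),K,np.array(s["dist"],float))[0,0]
    R=np.array(s["R"]);c=-R.T@s["t"];d=R.T@[p[0],p[1],1]
    return c+d*(z-c[2])/d[2]
def proj(s,X):
    f=s["image"].shape[0]/2/np.tan(np.radians(s["fov_y"]/2))
    K=np.array([[f,0,s["cx"]],[0,f,s["cy"]],[0,0,1]])
    return cv2.projectPoints(np.array(X,float).reshape(-1,1,3),cv2.Rodrigues(np.array(s["R"]))[0],np.array(s["t"],float),K,np.array(s["dist"],float))[0][:,0]
E
python3 - <<'E'
import pickle,numpy as np
from h import *
s=pickle.load(open("top.pkl","rb"))
P=lambda x,y,z:ray(s,260+(x+.5)/6-.5,170+(y+.5)/6-.5,z)
hub=P(334,297,.061);print("hub",hub)
for n,a in dict(notch=(173,266,.053),k0=(393,473,.041),k1=(403,514,.041),c1=(264,194,.0985),c2=(437,224,.0985),c3=(405,397,.0985),c4=(232,366,.0985)).items():
    p=P(*a);d=p-hub;print(n,p.round(4),"r",np.hypot(*d[:2]).round(4),"ang",np.degrees(np.arctan2(d[1],d[0])).round(1))
# base circle
b=[P(97,297,.032),P(567,297,.032),P(333,65,.032),P(333,535,.032)];print(np.mean(b,0),b)
for n,u,v,z in [("tin",181,182,.045),("dish",194,219,.015),("ntin",297,168,.045),("mug",387,238,.084),("soap",384,195,.026)]: print(n,ray(s,u,v,z).round(3))
s2=pickle.load(open("scene.pkl","rb"))
print("hub scene",ray(s2,235+(333)/5,200+228/5,.061))
E
```

```text
hub [ 0.55855511 -0.06512515  0.061     ]
notch [0.5762 0.0127 0.053 ] r 0.0798 ang 77.2
k0 [ 0.4721 -0.0924  0.041 ] r 0.0907 ang -162.5
k1 [ 0.4519 -0.0967  0.041 ] r 0.1112 ang -163.5
c1 [ 0.6066 -0.0317  0.0985] r 0.0586 ang 34.8
c2 [ 0.5902 -0.1127  0.0985] r 0.0571 ang -56.4
c3 [ 0.5092 -0.0951  0.0985] r 0.0578 ang -148.7
c4 [ 0.5258 -0.0143  0.0985] r 0.0604 ang 122.8
[ 0.55928634 -0.06562776  0.032     ] [array([0.562882  , 0.05123731, 0.032     ]), array([ 0.55662227, -0.1816729 ,  0.032     ]), array([ 0.67559137, -0.06954186,  0.032     ]), array([ 0.44204972, -0.06253357,  0.032     ])]
tin [0.681 0.331 0.045]
dish [0.571 0.301 0.015]
ntin [ 0.713 -0.016  0.045]
mug [ 0.499 -0.265  0.084]
soap [ 0.626 -0.274  0.026]
hub scene [ 0.55769698 -0.07121669  0.061     ]
```

The sizes agree: key from 91 to 111 mm, cones at r ≈ 59 mm, base diameter about 234 mm. The notch is at about 78° and the key at about 197°, so the platter needs roughly +119° CCW. Before planning the push on cone4, I'll check the clearance to the flowers.

```bash
cat >> h.py <<'E'
from scipy.spatial.transform import Rotation as Ro
def rel(st,p,yaw=None):
    """row for world TCP p and yaw (deg, world angle of tool y axis), tool kept as is"""
    R=Ro.from_quat(st["tool_rot"]).as_matrix()
    d=R.T@(np.array(p)-st["tcp_pos"])
    y=np.degrees(np.arctan2(R[1,1],R[0,1]))
    sp=0 if yaw is None else -((yaw-y+180)%360-180)
    return [*d.round(4),round(sp,1)]
E
python3 - <<'E'
import pickle
from h import *
from station import manip
s=pickle.load(open("top.pkl","rb"));D=s["depth"];R=np.array(s["R"]);t=s["t"]
f=210/np.tan(np.radians(s["fov_y"]/2))
v,u=np.mgrid[:420,:560];C=np.stack([(u-s["cx"])/f*D,(v-s["cy"])/f*D,D],-1)
W=(C-t)@R; m=(D>0)&(W[...,2]>.12)&(W[...,0]>.2)
X=W[m]
for x0 in np.arange(.3,1.0,.1):
  print(round(x0,1),[ (lambda q: round(float(q.max()),2) if len(q) else 0)(X[(abs(X[:,0]-x0-.05)<.05)&(abs(X[:,1]-y0-.05)<.05)][:,2]) for y0 in np.arange(.4,-.5,-.1)])
st=manip.sense();print(Ro.from_quat(st["tool_rot"]).as_matrix().round(3),st["tcp_pos"])
A=np.array([.5587,-.065]);print(rel(st,[*(A+.06*np.array([np.cos(np.radians(79)),np.sin(np.radians(79))])),.20],79))
E
```

```text
0.3 [0, 0, 0, 0, 0, 0, 0, 0, 0]
0.4 [0, 0, 0, 0, 0, 0, 0, 0, 0]
0.5 [0, 0, 0, 0, 0, 0, 0, 0.66, 0.67]
0.6 [0, 0, 0, 0, 0, 0, 0.66, 0.71, 0.71]
0.7 [0, 0, 0, 0, 0, 0.36, 0.68, 0.73, 0.73]
0.8 [0.16, 0.16, 0.16, 0, 0, 0.5, 0.67, 0.72, 0.72]
0.9 [0.16, 0.16, 0.16, 0, 0, 0.5, 0.61, 0.61, 0.59]
[[-0.001  0.222  0.975]
 [-0.002  0.975 -0.222]
 [-1.    -0.002 -0.   ]] [0.13841911 0.60881994 0.23043551]
[np.float64(0.0312), np.float64(-0.5037), np.float64(0.5574), np.float64(-1.8)]
```

play_rows([
  [0,-0.02,0.02,5],
  [0,-0.05,0.055,13],
  [0,-0.08,0.09,21],
  [0,-0.11,0.12,29],
  [0,-0.14,0.155,37],
  [0,-0.17,0.19,45],
  [0,-0.2,0.22,53],
  [0,-0.23,0.255,61],
  [0,-0.26,0.29,69],
  [0,-0.29,0.32,77],
  [0,-0.32,0.355,85],
  [0,-0.35,0.39,93],
  [0,-0.38,0.42,101],
  [0,-0.41,0.455,109],
  [0,-0.44,0.49,117],
  [0,-0.47,0.52,125],
  [0,-0.49,0.54,133],
  [0,-0.504,0.557,141],
  [0,-0.504,0.557,149],
  [0,-0.504,0.557,157],
], claw=0, force=40)

```text
t: 2.1
tcp_pos: [0.5698, -0.0072, 0.2305]
tool_rot: [-0.704, -0.06, 0.705, -0.061]
force: [0.0, 0.1, -0.8]
finger_gap: -0.003
```

Run:
```python
from h import *
from station import manip,snapshot
st=manip.sense();print(st["t"],st["q"].round(3),st["tcp_pos"],st["finger_gap"],st["force"])
A=np.array([.5587,-.065])
P=lambda a,z:[*(A+.06*np.array([np.cos(np.radians(a)),np.sin(np.radians(a))])),z]
for z in(.12,.069):print(rel(st,P(79,z),-101))
for n in("wrist","scene"): cv2.imwrite(f"pics/{n}1.png",snapshot(n)["image"])
```

```text
2.1 [-0.208  0.455  1.573 -0.002  1.115  1.194] [ 0.56978431 -0.00721752  0.23052106] -0.0028124779476611356 [ 0.01731735  0.06474475 -0.79679276]
[np.float64(0.1105), np.float64(-0.0012), np.float64(-0.0008), np.float64(20.7)]
[np.float64(0.1615), np.float64(-0.0012), np.float64(-0.0009), np.float64(20.7)]
```

View pics/wrist1.png

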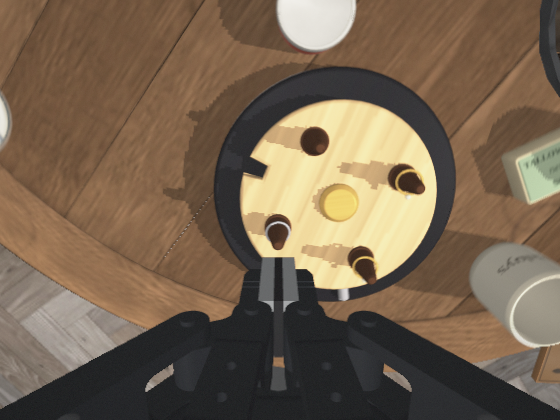

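View pics/scene1.png

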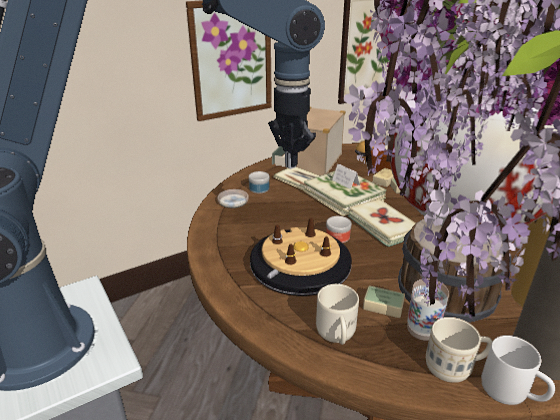

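The wrist picture shows the shut fingers near (280,260). The platter behind them has its notch at (255,168) and its key at (342,293), which fits the plan. I'll turn the tool and descend between cone1 and cone4.

play_rows([
  [0.02,-0.001,-0.001,8],
  [0.05,-0.001,-0.001,16],
  [0.08,-0.001,-0.001,20.7],
  [0.1,-0.001,-0.001,20.7],
  [0.115,-0.001,-0.001,20.7],
  [0.115,-0.001,-0.001,20.7],
])

```text
t: 2.8
tcp_pos: [0.568, -0.0049, 0.1133]
tool_rot: [-0.702, 0.064, 0.707, 0.064]
force: [0.1, -0.4, 0.3]
finger_gap: -0.002
```

Run:
```python
from h import *
from station import manip,snapshot
st=manip.sense();print(st["t"],st["tcp_pos"],st["force"])
for n in("top","scene"):
    s=snapshot(n);im=s["image"]
    c=im[170:270,260:370] if n=="top" else im[150:310,215:385]
    cv2.imwrite(f"pics/{n}2.png",cv2.resize(c,None,fx=4,fy=4,interpolation=cv2.INTER_CUBIC)[:600])
A=np.array([.5587,-.065])
P=lambda a,z:[*(A+.06*np.array([np.cos(np.radians(a)),np.sin(np.radians(a))])),z]
print(rel(st,P(79,.069),-101))
```

```text
2.8 [ 0.56799366 -0.00493053  0.11334038] [ 0.12001649 -0.42772434  0.30745214]
[np.float64(0.0443), np.float64(0.0007), np.float64(-0.0027), np.float64(0.6)]
```

View pics/top2.png

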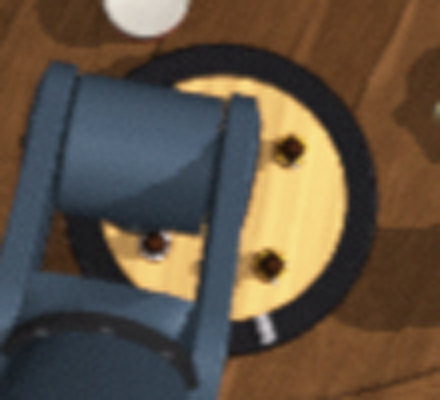

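View pics/scene2.png

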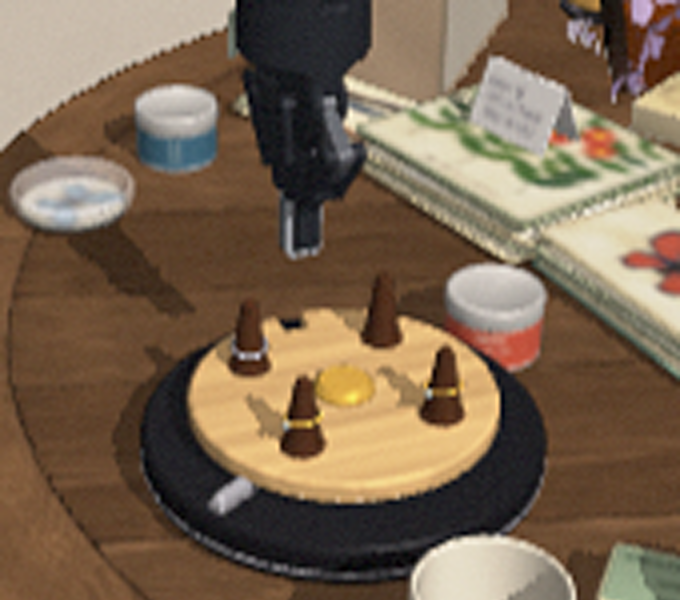

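The scene crop shows the fingertips at (302,250), above the gap between the two rear cones. I'll go on down.

play_rows([
  [0.02,0,-0.002,0],
  [0.044,0,-0.002,0],
  [0.044,0,-0.002,0],
])

```text
t: 3.2
tcp_pos: [0.5706, -0.0055, 0.0705]
tool_rot: [-0.702, 0.064, 0.706, 0.063]
force: [-0.5, 0.2, 0.0]
finger_gap: 0.001
```

Run:
```python
from h import *
from station import manip
st=manip.sense();print(st["t"],st["tcp_pos"],st["force"],st["q"].round(2))
A=np.array([.5587,-.065])
P=lambda a,z:[*(A+.06*np.array([np.cos(np.radians(a)),np.sin(np.radians(a))])),z]
for a in range(84,222,6):print(a,[float(x) for x in rel(st,P(a,.069),a-180)])
```

```text
3.2 [ 0.57056822 -0.00546277  0.07053771] [-0.46522109  0.19452649  0.03606511] [-0.2   0.69  1.69 -0.    0.77  1.55]
84 [0.0016, 0.0009, 0.0055, -4.4]
90 [0.0016, 0.0017, 0.0117, -10.4]
96 [0.0016, 0.0031, 0.0179, -16.4]
102 [0.0017, 0.0052, 0.0238, -22.4]
108 [0.0017, 0.0079, 0.0295, -28.4]
114 [0.0018, 0.0112, 0.0348, -34.4]
120 [0.0018, 0.015, 0.0398, -40.4]
126 [0.0018, 0.0193, 0.0444, -46.4]
132 [0.0019, 0.0241, 0.0485, -52.4]
138 [0.0019, 0.0292, 0.052, -58.4]
144 [0.0019, 0.0347, 0.055, -64.4]
150 [0.0019, 0.0405, 0.0575, -70.4]
156 [0.002, 0.0466, 0.0593, -76.4]
162 [0.002, 0.0527, 0.0604, -82.4]
168 [0.002, 0.059, 0.0609, -88.4]
174 [0.002, 0.0653, 0.0608, -94.4]
180 [0.002, 0.0715, 0.06, -100.4]
186 [0.002, 0.0776, 0.0585, -106.4]
192 [0.002, 0.0835, 0.0564, -112.4]
198 [0.002, 0.0892, 0.0537, -118.4]
204 [0.002, 0.0946, 0.0505, -124.4]
210 [0.002, 0.0996, 0.0467, -130.4]
216 [0.002, 0.1041, 0.0424, -136.4]
```

play_rows([
  [0.0015,0.002,0.012,-10],
  [0.0015,0.003,0.018,-16],
  [0.0015,0.005,0.024,-22],
  [0.0015,0.008,0.0295,-28],
  [0.0015,0.011,0.035,-34],
  [0.0015,0.015,0.04,-40],
  [0.0015,0.019,0.0445,-46],
  [0.0015,0.024,0.0485,-52],
  [0.0015,0.029,0.052,-58],
  [0.0015,0.035,0.055,-64],
  [0.0015,0.0405,0.0575,-70],
  [0.0015,0.0465,0.0595,-76],
  [0.0015,0.0525,0.0605,-82],
  [0.0015,0.059,0.061,-88],
  [0.0015,0.065,0.061,-94],
  [0.0015,0.0715,0.06,-100],
  [0.0015,0.0775,0.0585,-106],
  [0.0015,0.0835,0.0565,-112],
  [0.0015,0.089,0.0535,-118],
  [0.0015,0.0945,0.0505,-124],
])

```text
t: 5.2
tcp_pos: [0.5051, -0.0894, 0.0714]
tool_rot: [0.385, 0.593, -0.386, 0.592]
force: [0.9, 1.7, 0.6]
finger_gap: 0.002
```

Run:
```python
from h import *
from station import manip,snapshot
import pickle
for n in("top","scene"):
    s=snapshot(n);im=s["image"];pickle.dump(s,open(n+"3.pkl","wb"))
    c=im[170:270,260:370] if n=="top" else im[200:310,235:365]
    cv2.imwrite(f"pics/{n}3.png",cv2.resize(c,None,fx=6 if n=="top" else 5,fy=6 if n=="top" else 5,interpolation=cv2.INTER_CUBIC)[:600])
st=manip.sense();print(st["t"],st["tcp_pos"],st["force"],st["q"].round(2))
```

```text
5.3 [ 0.50548611 -0.09017513  0.07125106] [ 0.178711    0.4686749  -0.64529257] [-0.39  0.64  1.84 -0.    0.67 -0.8 ]
```

View pics/top3.png

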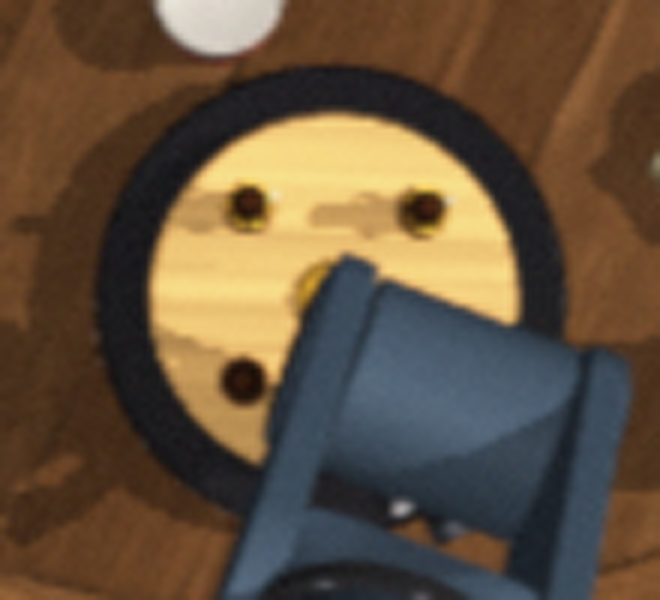

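View pics/scene3.png

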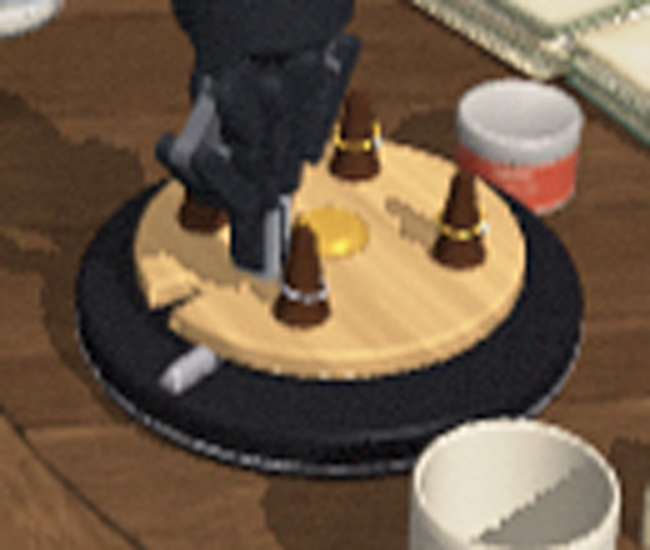

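The platter has turned as planned: in the scene crop the notch, at (172,300), is just short of the key at (190,370). The top crop shows cone tips at (250,205), (424,211) and (243,380). I'll measure the angle left to go.

Run:
```python
import pickle
from h import *
from station import manip
s=pickle.load(open("top3.pkl","rb"))
P=lambda x,y,z:ray(s,260+(x+.5)/6-.5,170+(y+.5)/6-.5,z)[:2]
# centre of cone ring from start picture
C0=np.array([P(*a,.0985) for a in((264,194),(437,224),(405,397),(232,366))]);c=C0.mean(0)
k=np.array([P(393,473,.041),P(403,514,.041)])
ang=lambda p,c:np.degrees(np.arctan2(p[1]-c[1],p[0]-c[0]))
N=[P(250,205,.0985),P(424,211,.0985),P(243,380,.0985)]
for i,j in((0,3-2),(1,0),(2,0)):pass
old=[C0[1],C0[2],C0[0]]  # c at 303.6->?, etc
for n in N: print(n.round(4),np.round(ang(n,c),1))
print([np.round(ang(o,c),1) for o in C0],c)
# notch estimate: cones = notch+45+90k
print([np.round((ang(n,c)-45)%90,2) for n in N],[np.round((ang(o,c)-45)%90,2) for o in C0])
A=np.array([.5587,-.065])
print("key",ang(k.mean(0),A)%360,ang(k[1],A)%360,ang(k[0],A)%360)
s2=pickle.load(open("scene.pkl","rb"))
Q=lambda x,y,z:ray(s2,235+(x+.5)/5-.5,200+(y+.5)/5-.5,z)[:2]
for p in((175,381),(205,355)): print("key scene",Q(*p,.039),ang(Q(*p,.039),A)%360)
print("notch scene",ang(Q(178,299,.053),A)%360, Q(178,299,.053))
```

```text
[ 0.6016 -0.0249] 41.4
[ 0.5965 -0.1068] -48.4
[ 0.5191 -0.0193] 131.4
[np.float64(33.1), np.float64(-56.8), np.float64(-147.0), np.float64(123.2)] [ 0.55795479 -0.06346028]
[np.float64(86.41), np.float64(86.64), np.float64(86.35)] [np.float64(78.11), np.float64(78.2), np.float64(77.97), np.float64(78.18)]
key 196.99841256822083 196.5294256723428 197.57338191209342
key scene [ 0.45285236 -0.10276486] 199.6356433407691
key scene [ 0.47340595 -0.09414353] 198.86442522697004
notch scene 182.69875088956368 [ 0.4750965  -0.06894081]
```

Notch is now at 176.5° and the key at about 196.5°, so about 20° remains.

Run:
```python
from h import *
from station import manip
st=manip.sense()
A=np.array([.5587,-.065]);d=st["tcp_pos"][:2]-A;print(np.degrees(np.arctan2(d[1],d[0]))%360,np.hypot(*d))
P=lambda a,z:[*(A+.059*np.array([np.cos(np.radians(a)),np.sin(np.radians(a))])),z]
for a in(209,213,217,221,223,225,226):print(a,[float(x) for x in rel(st,P(a,.070),a-180)])
```

```text
205.31851660555532 0.058868541101314766
209 [0.0013, 0.0001, 0.0038, -5.4]
213 [0.0013, 0.0006, 0.0079, -9.4]
217 [0.0013, 0.0014, 0.0119, -13.4]
221 [0.0013, 0.0025, 0.0159, -17.4]
223 [0.0013, 0.0032, 0.0178, -19.4]
225 [0.0013, 0.0039, 0.0198, -21.4]
226 [0.0013, 0.0043, 0.0207, -22.4]
```

play_rows([
  [0.001,0,0.004,-5.4],
  [0.001,0.0005,0.008,-9.4],
  [0.001,0.0015,0.012,-13.4],
  [0.001,0.0025,0.016,-17.4],
  [0.001,0.003,0.018,-19.4],
  [0.001,0.0035,0.019,-20.4],
  [0.001,0.0035,0.019,-20.4],
])

```text
t: 6.0
tcp_pos: [0.5163, -0.1061, 0.0709]
tool_rot: [0.275, 0.651, -0.278, 0.651]
force: [-0.8, 0.7, 0.8]
finger_gap: 0.0
```

Run:
```python
from h import *
from station import manip,snapshot
import pickle
for n in("top","scene"):
    s=snapshot(n);im=s["image"];pickle.dump(s,open(n+"4.pkl","wb"))
    c=im[170:270,260:370] if n=="top" else im[230:290,240:320]
    k=6 if n=="top" else 9
    cv2.imwrite(f"pics/{n}4.png",cv2.resize(c,None,fx=k,fy=k,interpolation=cv2.INTER_CUBIC)[:600])
st=manip.sense();A=np.array([.5587,-.065]);d=st["tcp_pos"][:2]-A;print(np.degrees(np.arctan2(d[1],d[0]))%360,np.hypot(*d),st["force"])
```

```text
224.1321191927076 0.05897279854645057 [-1.16184389  1.56662095  1.53791554]
```

View pics/top4.png

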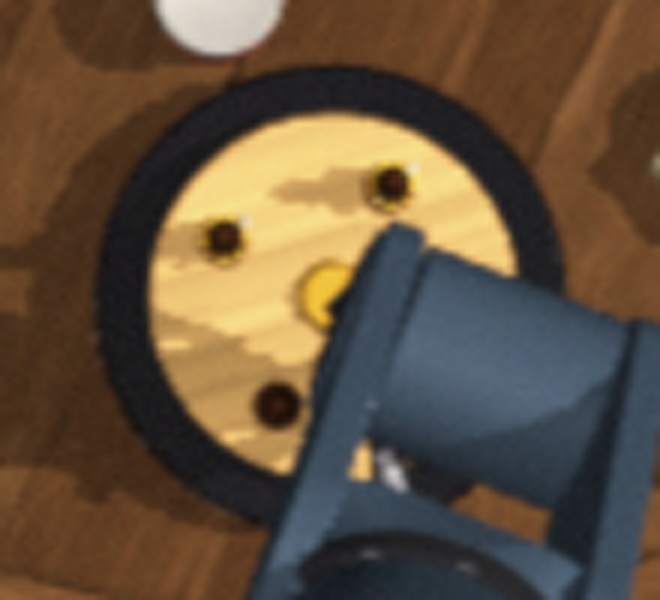

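View pics/scene4.png

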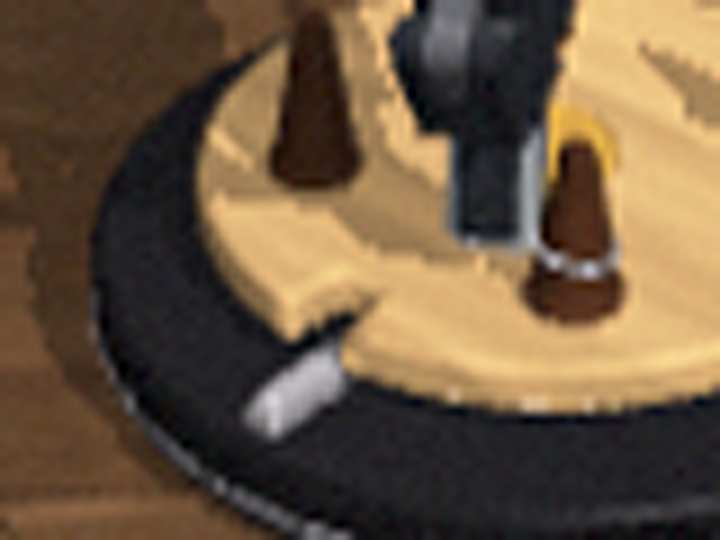

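The key points into the notch in the scene crop, where the key runs from (265,420) to (335,360). Cone tips in the top crop are at (225,239), (392,184) and (277,404).

```bash
python3 - <<'E'
import pickle
from h import *
s=pickle.load(open("top4.pkl","rb"))
P=lambda x,y,z:ray(s,260+(x+.5)/6-.5,170+(y+.5)/6-.5,z)[:2]
c=np.array([.55795,-.06346])
ang=lambda p,c:np.degrees(np.arctan2(p[1]-c[1],p[0]-c[0]))
print([np.round((ang(P(*a,.0985),c)-45)%90+90,2) for a in((225,239),(392,184),(277,404))])
# predicted overlay in scene: notch outline & key for angle choices, on enlarged scene crop
s2=pickle.load(open("scene4.pkl","rb"))
for ka in (195.5,196.5,197.5):
  A=np.array([.5587,-.065]);
  r=lambda a,x,y,z:[*(A+np.array([[np.cos(a),-np.sin(a)],[np.sin(a),np.cos(a)]])@[x,y]),z]
  a=np.radians(ka);q=proj(s2,[r(a,.112,0,.041),r(a,.090,0,.041)]);print(ka,((q-[240,230])*9+4).round(0).tolist())
E
python3 - <<'E'
import cv2
import sys; sys.path.insert(0,'.')
im=cv2.imread('pics/scene4.png');cv2.imwrite('pics/scene4z.png',cv2.resize(im[260:460,200:420],None,fx=3,fy=3,interpolation=cv2.INTER_CUBIC))
E
```

```text
[np.float64(106.2), np.float64(105.98), np.float64(105.6)]
195.5 [[246.0, 395.0], [308.0, 354.0]]
196.5 [[252.0, 399.0], [313.0, 357.0]]
197.5 [[258.0, 402.0], [318.0, 359.0]]
```

View pics/scene4z.png

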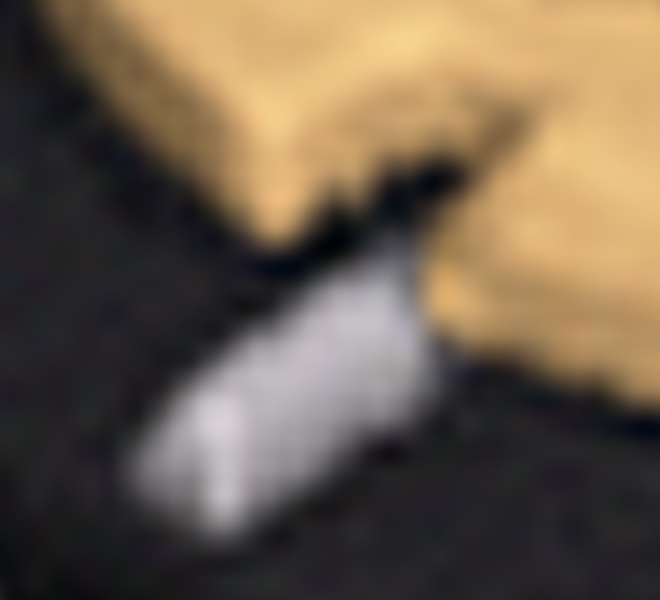

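The notch is at 195.9° and the key at about 196.5°, which is inside the 3° window. I'll back off, rise, and move over the hub to press.

Run:
```python
from h import *
from station import manip
st=manip.sense();print(st["tcp_pos"],Ro.from_quat(st["tool_rot"]).as_matrix().round(3))
A=[.5585,-.0645]
for z in(.13,.08):print(rel(st,[*A,z]))
```

```text
[ 0.5163731  -0.10606366  0.0707307 ] [[-0.002  0.72   0.694]
 [-0.002  0.694 -0.72 ]
 [-1.    -0.003  0.001]]
[np.float64(-0.0594), np.float64(0.059), np.float64(-0.0006), 0]
[np.float64(-0.0094), np.float64(0.0591), np.float64(-0.0007), 0]
```

play_rows([
  [0,0,-0.005,0],
  [0,0,-0.01,0],
  [-0.02,0,-0.01,0],
  [-0.05,0,-0.01,0],
  [-0.06,0.01,-0.005,0],
  [-0.06,0.035,-0.0005,0],
  [-0.06,0.059,-0.0005,0],
  [-0.06,0.059,-0.0005,0],
  [-0.06,0.059,-0.0005,0],
])

```text
t: 7.0
tcp_pos: [0.558, -0.064, 0.1303]
tool_rot: [0.275, 0.652, -0.277, 0.65]
force: [-0.8, 0.3, 0.1]
finger_gap: 0.003
```

Run:
```python
from h import *
from station import manip,snapshot
import pickle
for n in("top","scene"):
    s=snapshot(n);im=s["image"];pickle.dump(s,open(n+"5.pkl","wb"))
    c=im[170:270,260:370] if n=="top" else im[200:310,235:365]
    k=6 if n=="top" else 5
    cv2.imwrite(f"pics/{n}5.png",cv2.resize(c,None,fx=k,fy=k,interpolation=cv2.INTER_CUBIC)[:600])
st=manip.sense();print(st["t"],st["tcp_pos"],st["force"],rel(st,[.5585,-.0645,.066]))
```

```text
7.1 [ 0.55737783 -0.06464081  0.13018673] [-1.02395266 -0.0315183   0.10995045] [np.float64(0.0642), np.float64(0.0012), np.float64(0.0007), 0]
```

View pics/top5.png

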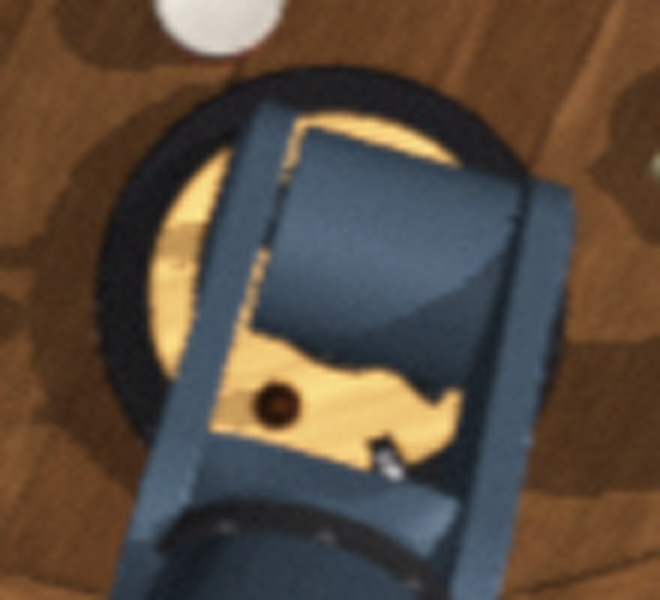

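View pics/scene5.png

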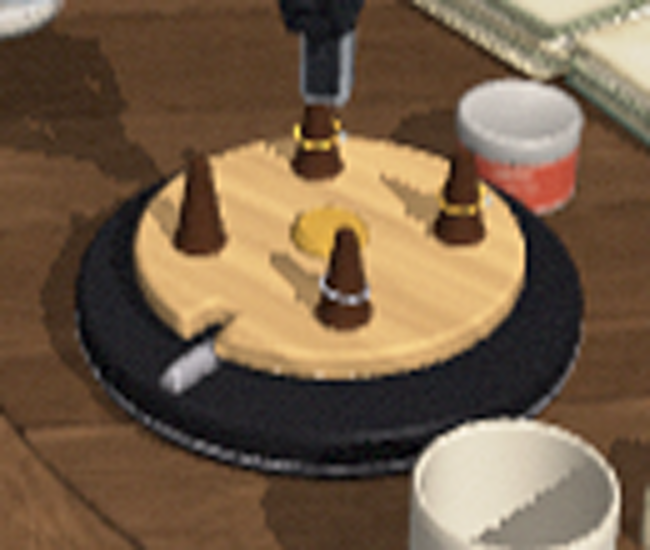

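The notch sits over the inner end of the key, at (382,445) in the top crop and (215,335) in the scene crop. I'll press down on the hub in small steps.

play_rows([
  [0.03,0.001,0,0],
  [0.055,0.001,0,0],
  [0.066,0.001,0,0],
  [0.069,0.001,0,0],
  [0.07,0.001,0,0],
  [0.071,0.001,0,0],
  [0.072,0.001,0,0],
])

```text
t: 7.8
tcp_pos: [0.5587, -0.0645, 0.0594]
tool_rot: [0.275, 0.651, -0.278, 0.651]
force: [-0.7, -0.1, 3.0]
finger_gap: 0.0
```

play_rows([
  [0.001,0,0,0],
  [0.002,0,0,0],
  [0.003,0,0,0],
  [0.004,0,0,0],
  [0.005,0,0,0],
  [0.005,0,0,0],
])

```text
t: 8.4
tcp_pos: [0.5588, -0.0645, 0.0541]
tool_rot: [0.275, 0.651, -0.278, 0.651]
force: [-1.2, 0.3, 2.7]
finger_gap: -0.003
```

It is sinking at about 3 N, so I'll carry on to the stop.

play_rows([
  [0.001,0,0,0],
  [0.002,0,0,0],
  [0.003,0,0,0],
  [0.004,0,0,0],
  [0.004,0,0,0],
  [0.004,0,0,0],
])

```text
t: 9.0
tcp_pos: [0.5588, -0.0645, 0.052]
tool_rot: [0.275, 0.651, -0.278, 0.651]
force: [-4.8, 1.8, 16.5]
finger_gap: -0.003
```

TCP is at 52.0 mm and the force has jumped to 16.5 N, so the platter is on its stop. I'll rise clear and check.

play_rows([
  [-0.005,0,0,0],
  [-0.03,0,0,0],
  [-0.07,0,0,0],
  [-0.11,0,0,0],
  [-0.15,0,0,0],
  [-0.15,-0.04,0,0],
  [-0.15,-0.08,0,0],
  [-0.15,-0.08,0,0],
  [-0.15,-0.08,0,0],
])

```text
t: 9.9
tcp_pos: [0.5014, -0.1201, 0.2022]
tool_rot: [0.276, 0.65, -0.278, 0.651]
force: [-0.3, -0.9, -0.1]
finger_gap: -0.002
```

Run:
```python
from h import *
from station import manip,snapshot
import pickle
for n in("top","scene"):
    s=snapshot(n);im=s["image"];pickle.dump(s,open(n+"6.pkl","wb"))
    c=im[170:270,260:370] if n=="top" else im[200:310,235:365]
    k=6 if n=="top" else 5
    cv2.imwrite(f"pics/{n}6.png",cv2.resize(c,None,fx=k,fy=k,interpolation=cv2.INTER_CUBIC)[:600])
cv2.imwrite("pics/scene6f.png",s["image"])
st=manip.sense();print(st["t"],st["tcp_pos"],st["force"])
```

```text
10.0 [ 0.50221529 -0.1193647   0.20206379] [1.00221992 0.64210784 0.20461112]
```

View pics/top6.png

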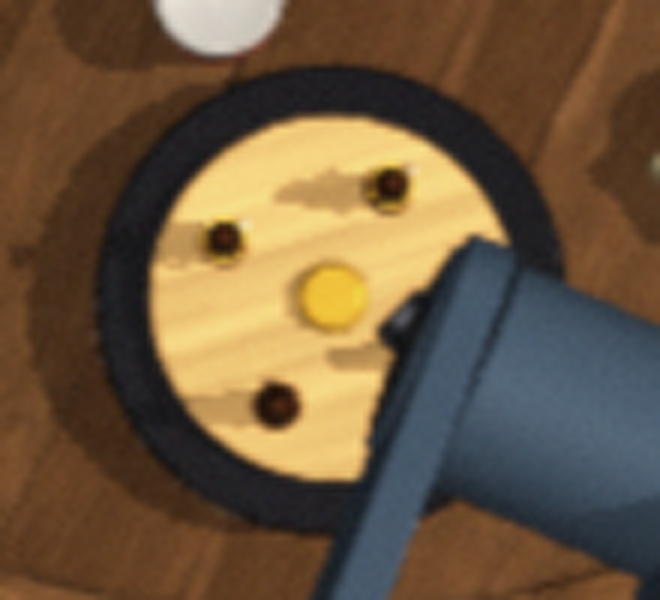

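View pics/scene6.png

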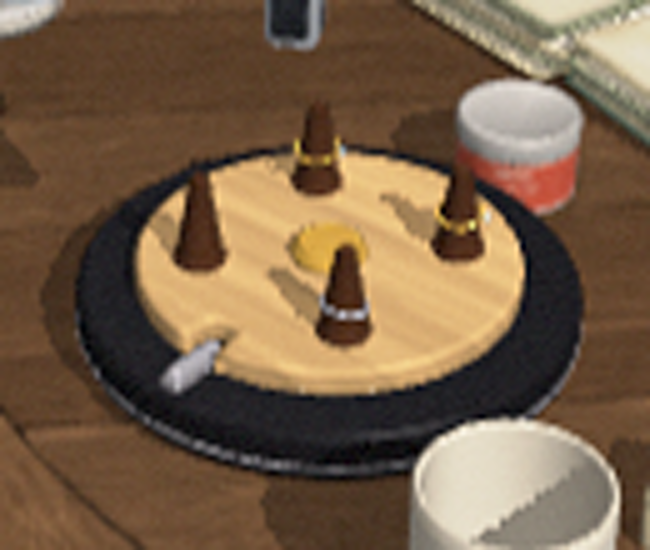

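View pics/scene6f.png

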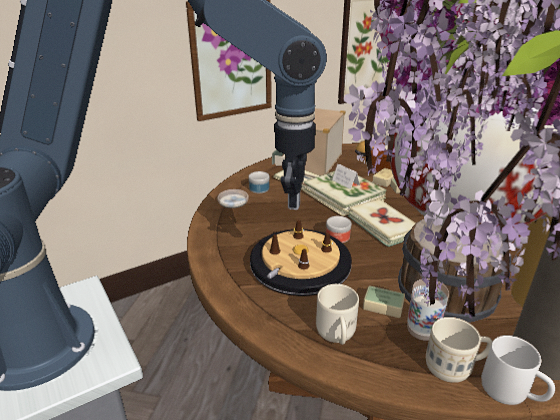

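The scene crop shows the platter flat on the base with the key inside the notch at (205,350), and the hub about 17 crop pixels lower than before. The dish, tins, mug and soap are where they were, and the arm is clear. I'll hand it in.

```bash
python3 -c "
from station import manip
print(manip.sense()['force']);print(manip.sign_off())"
```

```text
[1.00221992 0.64210784 0.20461112]
the job is handed in; nothing more can be done
None
```

The platter is turned onto the key and pressed fully home, and the job was handed in at about 10 s of the 48 s; no verdict came back.

- **Turning:** I pushed one ring cone round with the shut fingertips, about 118° counter-clockwise. The notch then measured 195.9° and the key about 196.5°. My key readings from the two cameras differed by 1–3°, so the alignment was only certain once the platter went down.
- **Pressing:** I pressed on the hub cap. It sank steadily at about 3 N from 61 mm, and the force jumped to 16.5 N at 52.0 mm, which is the seated height given.
- **Last checks:** The final pictures show the platter flat on the base with the key in the notch. The near tin, dish, other tin, mug and soap look unmoved; I compared them by eye, not by measurement. The fingers were about 0.2 m above the table and touching nothing.

No check failed.

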